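# Build up one tier of a kiln load

## Robot

A 6-joint arm with a two-finger parallel gripper is mounted at the origin on the work surface. World frame = base frame: x ahead of the robot, y to its left, z up, the work surface at z = 0. Lengths are in m, angles in rad, forces in N, time in s.
With the tool pointing down it reaches from about 0.15 to 0.775 m from the base axis. Payload 6.1 kg.
Tool frame: the origin (TCP) lies on the centre line of the jaws, within the pads' length; the fingertips stand 25 mm ahead of it and the grasp point (between the pads) lies 6 mm ahead of it; z points along the fingers, y is the line along which they close (so a half turn about z gives the same grasp; the last joint's range is limited). The gripper opens to 85 mm and grips with 20 to 120 N. Pads are 22 mm wide; open, the fingers measure 114 mm over their backs; the gripper's body (76 mm by 85 mm) begins 54 mm behind the grasp point. The pads swing forward as they close: fully open they stand 13 mm farther back than shut.
Start: joints at [-1.265, 0.126, -0.04, 1.405, 0, 1.571], TCP at [0.158, -0.501, 0.256] pointing down, gripper open.
Joint ranges: [-2.72, 2.72], [-0.95, 1.95], [-1.27, 1.35], [-1.78, 2.02], [-1.46, 1.47], [-3.14, 3.14]. Speed limits (rad/s): [2.39, 2.39, 3.01, 3.14, 3.14, 3.14].

## Interface

Orientations are given as a rotation vector (axis times angle).
In Python, from rig import sensors, snapshot, bot gives the robot as it stands.
- The arm moves only by the shell command python3 -m pendant 'ROWS' [FORCE]. ROWS is text: rows parted by semicolons, each of 7 numbers parted by spaces: the turn, a rotation vector about the tool's x, y, z in units of 8 degrees (1.0 is 8 degrees), then the shift along the tool's x, y, z in mm, then the opening, from 0 (shut) to 1 (fully open). A call has 1 to 12 rows; each row is the pose to reach, as a shift and turn from the pose commanded when the call began, along the tool's axes at that moment; what a row does not reach only later rows make up. A row lasts 1/10 s, in which the tool goes at most 50 mm and 8.59 degrees, less where a joint would pass 70% of its speed; a pose out of reach is approached as far as the arm can. A call with a gripper value outside its range is refused whole. The fingers move at their own pace and stop on an object; FORCE is the grip in N (left out, the last holds). Time passes only in rows, so rows that repeat a pose let the fingers close. It gives the time, the measured TCP pose, the force, the opening and the grip force at its end, in the units of the state.
- sensors.read_state(): the state, without advancing time (a new reading comes with each control period).
- snapshot(name): name is "side" or "top" or "wrist"; returns a dict with "frame" (420x560x3 uint8, red, green, blue), "depth" (420x560 float32, m along the optical axis (not along the pixel's ray), 0 where there is no reading), "camera_matrix" (3x3 intrinsics, pixels), "rvec" (rotation vector, rad) and "tvec" (3), from world to camera coordinates, as OpenCV has them; the wrist camera has in their place "mount" (4x4, takes a point from camera to tool coordinates, whose origin is the TCP and whose axes are the flange's). Camera axes: x right, y down, z forward; pixel columns grow to the right and rows downward; lengths in m; the calibration is good to about 2 mm. A picture is of the moment at which its call begins: read the wrist's pose just before it.
- bot.close_job(): hands the job in; it is judged then, once.
The state is a dict: "clock": time; "qpos": joint angles; "qd": joint speeds; "joint_torque": joint torques, N m; "position": TCP position; "tcp_rot": TCP orientation; "contact_force": force on the tool from outside, world axes, zero at the start; "wrist_torque": the same for the moment, N m; "finger_gap": opening from 0.0 (shut) to 1.0 (fully open); "gripper_force": force on a finger pad.
Only numpy, scipy, OpenCV 4.12 (cv2) and the standard library are available. Lean on these libraries where they do the work, as an engineer would, in place of code of your own. Each camera call takes 0.05 s, during which the arm holds its last target. There are 200 camera calls.

## Task

Build the next tier of this kiln load: stand the loose tall post on the pale square mark across from the post that already stands on the kiln shelf, put the little open dish on the kiln shelf midway between the two posts, lay the bridge slab across both posts, centred and square over them, and stand the vase upright in the middle of the bridge. Let go of everything and leave the standing post, the short post and the paint jar where they are.

Things in the scene. Friction and masses are not known exactly. Their poses are not given: they have to be found in the camera images.
- kiln_shelf: fixed grey refractory slab lying on the table, 120 (x) x 270 (y) x 16 mm thick. Origin: centre of its underside, so its top is 16 mm above the origin. Its long side runs along its own y. The standing post and the mark lie on its long centre line, 80 mm either side of its centre (at y = +80 and -80 mm in its frame, either way round), so its centre is midway between the two posts
- mark: pale square print 46 x 46 mm on the top of the kiln shelf (1 mm, look only, nothing to feel): where the second tall post goes. Origin: its centre, at the height of the kiln shelf's top. Square with the kiln shelf
- set_post: tall square kiln post, pale fired clay, 40 x 40 x 90 mm high, 0.3 kg, already standing loose on the kiln shelf. Origin: centre of its underside; z up; sides along its x and y, square with the kiln shelf. Stays where it is
- tall_post: the same kind of tall square post, 40 x 40 x 90 mm high, about 0.26 kg, standing upright on the table with a dark dimple in its top. Origin: centre of its underside; sides along its x and y
- short_post: squat square post, 40 x 40 x 36 mm high (under half the tall ones), standing on the table: too short for this tier, a bystander. Origin: centre of its underside
- bridge: narrow grey refractory slab lying flat on the table, 60 (x) x 200 (y) x 14 mm thick, about 0.34 kg. Origin: centre of its underside; its long side runs along its own y. To be laid flat on the two tall posts, long side along the kiln shelf's long side
- dish: small open terracotta dish, round with straight sides, 60 mm outside diameter, 40 mm high, wall 4 mm, about 0.09 kg, standing upright on the table. Origin: centre of its underside; z is its axis
- vase: white glazed vase with pierced-looking belly, solid, round, 120 mm high, about 0.22 kg, standing upright on the table: foot 44 mm diameter, belly 64 mm diameter at 40 mm height, straight neck 36 mm diameter from 73 to 108 mm height, lip 44 mm diameter at 113 to 120 mm. Origin: centre of its underside; z is its axis. Too tall to go under the bridge
- paint_jar: bystander: white closed paint jar with a blue band, 80 mm diameter, 130 mm high, 0.7 kg, standing on the table. Origin: centre of its underside
There are look-alikes about, which are no part of the job. Leave any purple look-alike of the tall_post alone. Leave any turquoise look-alike of the set_post alone.

How it is judged:
At the end, for the whole second after the job is handed in: Upright and at rest: tall post within 12 mm of the mark, dish on the kiln shelf within 15 mm of its centre, bridge flat on both posts within 15 mm and 8 degrees of the shelf, vase within 15 mm of bridge centre; standing post moved under 12 mm, short post and jar under 20 mm (horizontal distance between tall_post and mark below 0.012 m and angle between each of tall_post, dish, bridge, vase, set_post's own z axis and vertical below 0.06 rad and height (world z) of tall_post between 0.012 and 0.02 m and horizontal distance between each of dish, bridge and kiln_shelf below 0.015 m and height (world z) of dish between 0.012 and 0.02 m and angle between the y axis of bridge and the y axis of kiln_shelf, either way round below 0.14 rad and height (world z) of bridge between 0.101 and 0.111 m and horizontal distance between vase and bridge below 0.015 m and height (world z) of vase between 0.115 and 0.125 m and distance of set_post from where it was at the start of the episode below 0.012 m and distance of each of short_post, paint_jar from where it was at the start of the episode below 0.02 m and linear speed of each of tall_post, dish, bridge, vase below 0.02 m/s); the robot touches nothing.
It fails at once if the standing post is knocked away or tipped over (distance of set_post from where it was at the start of the episode above 0.04 m or angle between set_post's own z axis and vertical above 0.4 rad).
It fails at once if the short post or the paint jar is knocked away (distance of any of short_post, paint_jar from where it was at the start of the episode above 0.04 m).
It also fails if it takes over 128 s, if anything falls off the work surface, if the arm or the gripper's body presses on something with over 40 N, if the wrist force passes 120 N, or if a joint passes its speed limit or range.

## Working session

There is one attempt and no reset: what is moved stays moved. The work goes in short steps, Python scripts to look and compute and a shell command to move; the robot and the scene stay as the last step left them, time stands still between calls to the robot, and variables do not carry over. Pictures are saved under pics/ and viewed, at most 14 in all, crops included, and the job is handed in when it is done.

```bash
ls; mkdir -p pics; python3 - <<'E'
from rig import sensors,snapshot
import cv2,numpy as np
s=sensors.read_state();print(s)
for n in("top","side"):
    d=snapshot(n);cv2.imwrite(f"pics/{n}0.png",d["frame"][:,:,::-1]);np.savez(f"{n}0.npz",**d)
    print(n,d["camera_matrix"],d["rvec"],d["tvec"])
E
```

```text
pics
{'clock': 0.0, 'qpos': array([-1.26499549e+00,  1.26411897e-01, -4.05932008e-02,  1.40536926e+00,
        1.51680024e-05,  1.57080056e+00]), 'qd': array([0.00175025, 0.00049329, 0.0010378 , 0.00112041, 0.00012334,
       0.00078192]), 'joint_torque': array([-2.18889712e-03, -4.35910892e+01,  3.52926421e+01,  1.72926189e-02,
       -2.16788649e-04, -6.10102092e-06]), 'position': array([ 0.15795471, -0.50031224,  0.25551846]), 'tcp_rot': array([-3.10339851e+00, -4.78236881e-01,  3.53809922e-04]), 'contact_force': array([0.37310874, 0.65846019, 1.12918712]), 'wrist_torque': array([-0.02006083, -0.023066  , -0.06188967]), 'gripper_force': 0.0, 'finger_gap': 0.9995695720897537}
top [[513.8924017    0.         283.13049092]
 [  0.         513.8924017  212.90919232]
 [  0.           0.           1.        ]] [ 2.15585201 -2.20220491  0.12963029] [-5.36429790e-04  5.47873966e-01  9.31319883e-01]
side [[538.70361604   0.         272.66254844]
 [  0.         538.70361604 212.55497637]
 [  0.           0.           1.        ]] [ 2.40492867 -0.14699146  0.04165407] [-0.56815388  0.08213692  1.08758856]
```

View pics/top0.png

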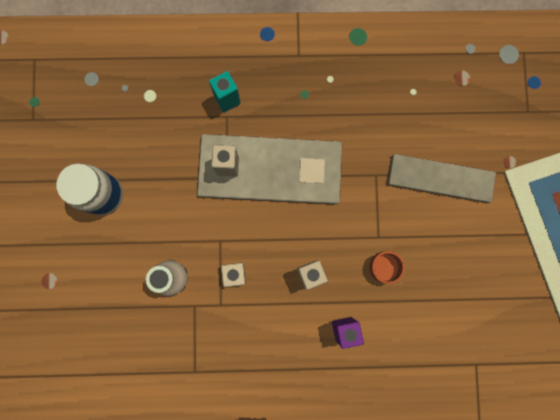

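View pics/side0.png

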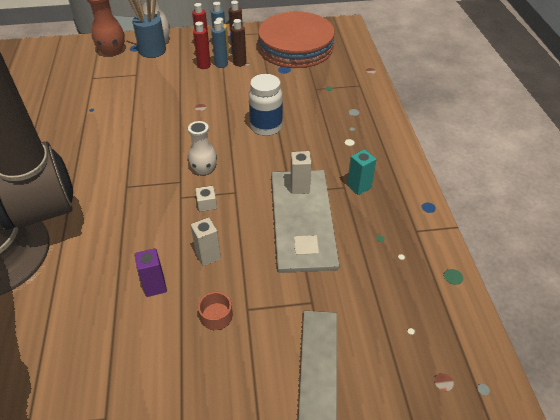

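The top view shows the shelf (270,168), set_post (224,160), mark (312,170), bridge (442,178), dish (387,268), vase (165,280) and jar (90,190). 
Tall-post candidates: pale (313,275), short pale (233,275), purple (349,333) and turquoise (225,92). The pale one at (313,275) fits: it is pale, tall in the side view at (205,240), and has a dimple. I'll confirm it in a crop and measure.

```bash
cat > h.py <<'E'
import cv2,numpy as np
from scipy.spatial.transform import Rotation as R
def cloud(d):
    K=d["camera_matrix"];z=d["depth"];v,u=np.mgrid[:z.shape[0],:z.shape[1]]
    p=np.stack([(u-K[0,2])*z/K[0,0],(v-K[1,2])*z/K[1,1],z],-1)
    if "mount" in d: return p
    Rm=R.from_rotvec(np.ravel(d["rvec"])).as_matrix()
    P=(p-np.ravel(d["tvec"]))@Rm; P[z==0]=np.nan; return P
def top(P,c,r,z0,z1):
    m=(np.hypot(P[...,0]-c[0],P[...,1]-c[1])<r)&(P[...,2]>z0)&(P[...,2]<z1)
    return P[m]
def rect(q):
    (x,y),(w,h),a=cv2.minAreaRect((q[:,:2]*1000).astype(np.float32)); return [round(float(t),1) for t in(x,y,w,h,a)],len(q),round(float(np.median(q[:,2])),4)
E
python3 - <<'E'
from h import *
T=dict(np.load("top0.npz"));S=dict(np.load("side0.npz"))
PT,PS=cloud(T),cloud(S)
seeds=dict(shelf=(268,185,.17,.010,.024),mark=(312,170,.03,.008,.03),set_post=(224,158,.04,.098,.115),tall=(313,275,.045,.08,.1),short=(233,275,.045,.028,.045),bridge=(442,178,.13,.008,.03),dish=(387,262,.05,.034,.05),vase=(159,279,.05,.11,.13),jar=(79,184,.06,.12,.14))
for n,(u,v,r,a,b) in seeds.items():
    c=PT[v,u]; print(n,c.round(3),"T",rect(top(PT,c,r,a,b)),"S",rect(q) if len(q:=top(PS,c,r,a,b))>3 else None)
# mark by colour, both views
for n,D,P in(("T",T,PT),("S",S,PS)):
    f=D["frame"].astype(int); m=(f.min(2)>150)&(P[...,2]>.01)&(P[...,2]<.022)&(np.hypot(P[...,0]-PT[170,312,0],P[...,1]-PT[170,312,1])<.05)
    print("mark",n,rect(P[m]))
a=cv2.resize(T["frame"][250:350,280:420,::-1],None,fx=4,fy=4);b=cv2.resize(S["frame"][180:300,130:270,::-1],(467,400))
cv2.imwrite("pics/crop.png",np.hstack([cv2.resize(a,(400,400)),cv2.resize(b,(400,400))]))
E
```

```text
shelf [0.603 0.015 0.016] T ([588.5, 29.0, 289.8, 293.9, 67.9], 8066, 0.017) S ([636.3, 19.9, 276.4, 298.8, 35.9], 5342, 0.0166)
mark [ 0.63  -0.069  0.014] T ([630.4, -69.4, 57.8, 59.5, 89.4], 766, 0.0177) S ([629.9, -69.5, 59.0, 57.9, 79.9], 556, 0.0173)
set_post [0.637 0.089 0.107] T ([641.3, 90.0, 40.5, 40.6, 84.7], 539, 0.1069) S ([641.4, 87.0, 42.2, 40.3, 89.5], 305, 0.1063)
tall [ 0.433 -0.06   0.091] T ([434.1, -60.2, 40.1, 39.7, 20.2], 537, 0.0908) S ([434.8, -63.5, 40.9, 43.4, 19.4], 412, 0.0899)
short [0.435 0.082 0.039] T ([436.6, 81.8, 40.0, 40.1, 5.5], 484, 0.0371) S ([436.9, 80.0, 39.8, 45.0, 5.4], 291, 0.0361)
bridge [ 0.61  -0.318  0.014] T ([609.1, -332.3, 227.6, 64.1, 80.2], 3257, 0.0148) S ([611.9, -320.8, 198.7, 59.9, 78.7], 3894, 0.0143)
dish [ 0.452 -0.207  0.007] T ([443.3, -202.1, 59.1, 58.3, 87.6], 252, 0.0405) S ([444.1, -204.7, 59.5, 58.8, 74.9], 292, 0.0393)
vase [0.433 0.197 0.121] T ([433.9, 197.0, 43.1, 43.2, 25.8], 575, 0.1215) S ([433.9, 194.2, 43.7, 44.9, 16.1], 262, 0.1202)
jar [0.593 0.328 0.131] T ([593.4, 329.8, 68.6, 68.0, 42.3], 1426, 0.1312) S ([593.5, 326.0, 69.5, 68.2, 87.7], 504, 0.1303)
mark T ([0.0, 0.0, 0.0, 0.0, 0.0], 0, nan)
mark S ([630.7, -70.2, 48.4, 47.2, 83.8], 403, 0.0175)
  return _methods._mean(a, axis=axis, dtype=dtype,
  ret = ret.dtype.type(ret / rcount)
```

View pics/crop.png

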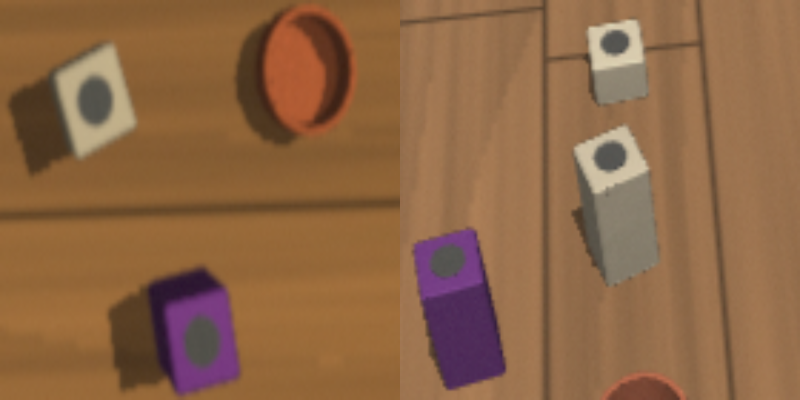

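The crop shows the pale tall post with its dimple (left panel ~(95,100)), next to the purple look-alike (200,340), so (313,275) is the target. I'll place the dish first, while the gap is open. Next I refine the shelf and work out the first move.

```bash
cat >> h.py <<'E'
def plan(x,y,z,yaw):
    """mm, deg of tool y (closing line) in world -> row numbers from the present pose"""
    from rig import sensors
    s=sensors.read_state();Rn=R.from_rotvec(s["tcp_rot"]);M=Rn.as_matrix()
    d=M.T@(np.array([x,y,z])-s["position"]*1000)
    c,sn=np.cos(np.radians(yaw)),np.sin(np.radians(yaw))
    G=np.array([[-sn,c,0],[c,sn,0],[0,0,-1]]).T  # columns: x,y,z placeholder
    G=np.column_stack([[-sn,c,0],[c,sn,0],[0,0,-1]])
    t=np.degrees((Rn.inv()*R.from_matrix(G)).as_rotvec())/8
    print("turn",t.round(2),"shift",d.round(1),"pos",(s["position"]*1000).round(1),"F",s["contact_force"].round(1),"gap",round(s["finger_gap"],3),"grip",round(s["gripper_force"],1),"t",round(s["clock"],1),"q",s["qpos"].round(2))
E
sed -i '/placeholder/d' h.py
python3 - <<'E'
from h import *
for n in("top0","side0"):
    D=dict(np.load(n+".npz"));P=cloud(D);f=D["frame"].astype(int)
    sat=f.max(2)-f.min(2)
    m=(sat<45)&(P[...,2]>.011)&(P[...,2]<.023)&(abs(P[...,0]-.636)<.09)&(abs(P[...,1]-.009)<.16)
    m=cv2.morphologyEx(m.astype(np.uint8),cv2.MORPH_OPEN,np.ones((3,3)))>0
    print(n,"shelf",rect(P[m]))
    g=(f[...,0]>f[...,0][m].mean()+40)&(P[...,2]>.01)&(P[...,2]<.025)&(np.hypot(P[...,0]-.630,P[...,1]+.07)<.034)
    print("mark",rect(P[g]))
    pm=(f[...,2]>f[...,1]+40)&(f[...,0]>f[...,1]+20)&(P[...,2]>.08)&(P[...,2]<.1)
    print("purple",rect(P[pm]) if pm.sum()>5 else 0)
    b=(sat<45)&(P[...,2]>.009)&(P[...,2]<.02)&(np.hypot(P[...,0]-.61,P[...,1]+.32)<.13)
    b=cv2.morphologyEx(b.astype(np.uint8),cv2.MORPH_OPEN,np.ones((3,3)))>0
    print("bridge",rect(P[b]))
plan(443.5,-203.5,110,-4)
E
```

```text
top0 shelf ([635.0, 10.9, 268.9, 119.3, 85.8], 7257, 0.017)
mark ([629.3, -68.9, 43.6, 43.3, 85.3], 508, 0.018)
purple ([330.7, -120.1, 38.8, 37.8, 10.3], 376, 0.0911)
bridge ([610.9, -318.4, 199.1, 60.0, 78.5], 3110, 0.0148)
side0 shelf ([636.0, 8.2, 272.8, 120.4, 85.8], 5160, 0.0166)
mark ([630.3, -69.8, 48.4, 44.3, 85.5], 380, 0.0175)
purple ([331.5, -124.3, 39.0, 41.3, 7.6], 341, 0.0898)
bridge ([611.9, -320.8, 198.7, 59.9, 78.7], 3891, 0.0143)
turn [-0.01 -0.01 -8.56] shift [ 361.7 -196.9  145.9] pos [ 158.  -500.3  255.6] F [-0.7 -0.1 -0.2] gap 0.999 grip 0.0 t 0.1 q [-1.26  0.13 -0.04  1.41  0.    1.57]
```

```bash
python3 -m pendant '0 0 -1 40 -22 8 1;0 0 -2 80 -44 16 1;0 0 -3 120 -66 25 1;0 0 -4 160 -88 33 1;0 0 -5 200 -110 40 1;0 0 -6 240 -132 50 1;0 0 -7 280 -154 58 1;0 0 -7.8 320 -176 66 1;0 0 -8.5 361.7 -197 75 1;0 0 -8.56 361.7 -197 75 1;0 0 -8.56 361.7 -197 75 1;0 0 -8.56 361.7 -197 75 1'; python3 - <<'E'
from h import *
from rig import sensors,snapshot
s=sensors.read_state();d=snapshot("wrist")
M=d["mount"];p=cloud(d);z=d["depth"]
w=(p@M[:3,:3].T+M[:3,3])@R.from_rotvec(s["tcp_rot"]).as_matrix().T+s["position"];w[z==0]=np.nan
print(rect(top(w,(.4435,-.2035),.05,.034,.05)), M.round(3))
cv2.imwrite("pics/w1.png",d["frame"][:,:,::-1])
plan(443.5,-203.5,34,-4)
E
```

```text
clock: 1.3
position: [0.4432, -0.2042, 0.1812]
tcp_rot: [-2.299, -2.141, 0.001]
contact_force: [0.1, 0.3, 0.2]
finger_gap: 0.994
gripper_force: 0.0
([443.4, -203.6, 59.1, 59.1, 41.8], 1245, 0.0396) [[ 0.001 -0.951 -0.309  0.079]
 [ 1.     0.001  0.     0.   ]
 [ 0.    -0.309  0.951 -0.118]
 [ 0.     0.     0.     1.   ]]
turn [-0.    0.   -0.01] shift [  1.2   0.4 147.4] pos [ 443.  -204.6  181.4] F [ 0.  0. -0.] gap 0.998 grip 0.0 t 1.4 q [-0.43  0.07 -0.27  1.23 -0.    1.21]
```

View pics/w1.png

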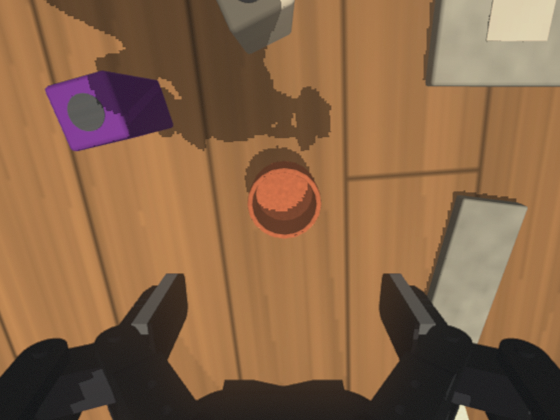

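The wrist view shows the dish centred at (285,202). It measures (443.4,-203.6), which agrees with the average of the top and side views. Descending and gripping.

```bash
python3 -m pendant '0 0 0 1 0.4 30 1;0 0 0 1.2 0.4 65 1;0 0 0 1.2 0.4 100 1;0 0 0 1.2 0.4 125 1;0 0 0 1.2 0.4 140 1;0 0 0 1.2 0.4 147 1;0 0 0 1.2 0.4 147 0.8;0 0 0 1.2 0.4 147 0.6;0 0 0 1.2 0.4 147 0.5;0 0 0 1.2 0.4 147 0.5;0 0 0 1.2 0.4 147 0.5;0 0 0 1.2 0.4 147 0.5' 25; python3 -m pendant '0 0 0 0 0 0 0.5;0 0 0 0 0 -10 0.5;0 0 0 0 0 -30 0.5;0 0 0 0 0 -55 0.5;0 0 0 0 0 -80 0.5;0 0 0 0 0 -80 0.5'; python3 -c "
from h import *
plan(635.5,9.5,120,-4)"
```

```text
clock: 2.55
position: [0.4448, -0.2032, 0.0354]
tcp_rot: [2.296, 2.141, 0.0]
contact_force: [-1.1, -0.9, 6.9]
finger_gap: 0.681
gripper_force: 29.2
clock: 3.15
position: [0.446, -0.2033, 0.1181]
tcp_rot: [2.294, 2.139, 0.004]
contact_force: [-0.0, -0.4, -1.2]
finger_gap: 0.673
gripper_force: 28.5
turn [0.04 0.01 0.  ] shift [225.5 174.3  -1.4] pos [ 446.  -203.3  118.1] F [-0.  -0.4 -1.2] gap 0.673 grip 28.5 t 3.1 q [-0.43  0.09 -0.38  1.09  0.    1.21]
```

```bash
python3 -m pendant '0 0 0 20 15 0 0.5;0 0 0 50 38 0 0.5;0 0 0 80 62 0 0.5;0 0 0 110 85 0 0.5;0 0 0 140 108 0 0.5;0 0 0 170 131 0 0.5;0 0 0 195 151 0 0.5;0 0 0 213 165 0 0.5;0 0 0 222 172 0 0.5;0 0 0 225.5 174.3 0 0.5;0 0 0 225.5 174.3 0 0.5;0 0 0 225.5 174.3 0 0.5'; python3 -c "
from h import *
plan(635.5,9.5,52,-4)"
```

```text
clock: 4.35
position: [0.633, 0.0093, 0.1142]
tcp_rot: [-2.298, -2.141, 0.001]
contact_force: [0.8, -0.2, -0.6]
finger_gap: 0.68
gripper_force: 28.4
turn [-0.    0.   -0.01] shift [ 0.4  2.5 62.2] pos [633.    9.3 114.2] F [ 0.8 -0.2 -0.6] gap 0.68 grip 28.4 t 4.3 q [ 0.01  0.36 -0.05  1.16 -0.    1.66]
```

```bash
python3 -m pendant '0 0 0 0 1 10 0.5;0 0 0 0 2 25 0.5;0 0 0 0 2 40 0.5;0 0 0 0 2 50 0.5;0 0 0 0 2 56 0.5;0 0 0 0 2 56 0.5;0 0 0 0 2 56 0.5'; python3 -c "
from h import *
plan(635.5,9.5,51.5,-4)"
```

```text
clock: 5.05
position: [0.6359, 0.0099, 0.0585]
tcp_rot: [2.298, 2.142, 0.0]
contact_force: [0.5, -0.2, -1.0]
finger_gap: 0.68
gripper_force: 28.4
turn [ 0. -0. -0.] shift [-0.4 -0.4  7. ] pos [635.9   9.9  58.5] F [ 0.5 -0.2 -1. ] gap 0.68 grip 28.4 t 5.0 q [ 0.02  0.4  -0.13  1.05  0.    1.66]
```

```bash
python3 -m pendant '0 0 0 0 0 3 0.5;0 0 0 0 0 5.5 0.5;0 0 0 0 0 7 0.5;0 0 0 0 0 7 0.5;0 0 0 0 0 7 0.5'; python3 -m pendant '0 0 0 0 0 0 0.75;0 0 0 0 0 0 1;0 0 0 0 0 0 1;0 0 0 0 0 0 1;0 0 0 0 0 -15 1;0 0 0 0 0 -45 1;0 0 0 0 0 -90 1;0 0 0 0 0 -110 1;0 0 0 0 0 -110 1;0 0 0 0 0 -110 1'; cat >> h.py <<'E'
def shot(n):
    from rig import snapshot
    d=snapshot(n);P=cloud(d);return d,P
E
python3 -c "
from h import *
d,P=shot('side');cv2.imwrite('pics/s1.png',d['frame'][:,:,::-1]);print(rect(top(P,(.636,.0095),.05,.050,.063)))
plan(434.5,-62,160,20)"
```

```text
clock: 5.55
position: [0.6358, 0.01, 0.0515]
tcp_rot: [2.297, 2.143, 0.0]
contact_force: [0.3, 0.8, 0.3]
finger_gap: 0.678
gripper_force: 28.4
clock: 6.55
position: [0.6359, 0.01, 0.1613]
tcp_rot: [2.297, 2.142, 0.001]
contact_force: [-1.1, 0.0, -1.2]
finger_gap: 0.996
gripper_force: 0.0
([636.0, 7.6, 60.8, 57.3, 82.3], 229, 0.0548)
turn [-0.01 -0.   -3.  ] shift [ -85.8 -195.3    0.5] pos [635.3   9.9 160.2] F [-0.3  0.1 -1.1] gap 0.997 grip 0.0 t 6.6 q [ 0.02  0.35  0.04  1.26 -0.    1.66]
```

View pics/s1.png

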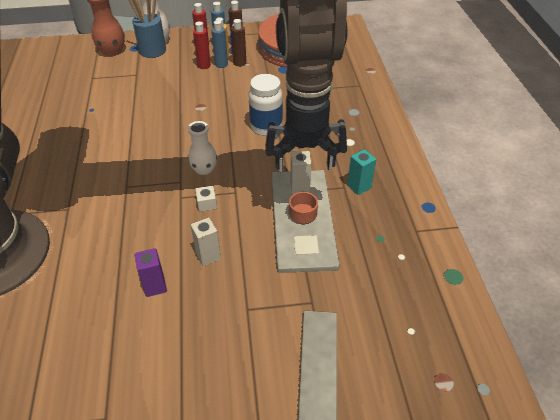

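The dish stands at (303,207) in the side view, on the shelf centre. Next, the tall post.

```bash
python3 -m pendant '0 0 -0.5 -15 -34 0 1;0 0 -1 -30 -68 0 1;0 0 -1.5 -45 -102 0 1;0 0 -2 -60 -136 0 1;0 0 -2.5 -72 -165 0 1;0 0 -2.9 -81 -186 0 1;0 0 -3 -85.8 -195.3 0 1;0 0 -3 -85.8 -195.3 0 1;0 0 -3 -85.8 -195.3 0 1'; python3 - <<'E'
from h import *
from rig import sensors,snapshot
s=sensors.read_state();d=snapshot("wrist")
M=d["mount"];p=cloud(d);z=d["depth"]
w=(p@M[:3,:3].T+M[:3,3])@R.from_rotvec(s["tcp_rot"]).as_matrix().T+s["position"];w[z==0]=np.nan
print(rect(top(w,(.4345,-.062),.035,.083,.098)))
plan(434.5,-62,68,20)
E
```

```text
clock: 7.5
position: [0.4355, -0.062, 0.1609]
tcp_rot: [-1.803, -2.572, -0.0]
contact_force: [0.1, 0.4, 1.0]
finger_gap: 1.001
gripper_force: 0.0
([433.6, -61.6, 40.1, 40.1, 20.4], 4007, 0.09)
turn [ 0. -0. -0.] shift [ 0.3 -1.3 93. ] pos [435.8 -61.9 161. ] F [0.4 0.5 0.5] gap 1.002 grip 0.0 t 7.5 q [-0.14 -0.02 -0.4   1.19  0.    1.08]
```

```bash
python3 -m pendant '0 0 0 0 -1.5 20 1;0 0 0 0 -1.5 45 1;0 0 0 0 -1.5 70 1;0 0 0 0 -1.5 86 1;0 0 0 0 -1.5 93 1;0 0 0 0 -1.5 93 1;0 0 0 0 -1.5 93 0.7;0 0 0 0 -1.5 93 0.4;0 0 0 0 -1.5 93 0.3;0 0 0 0 -1.5 93 0.3;0 0 0 0 -1.5 93 0.3;0 0 0 0 -1.5 93 0.3' 40; python3 -m pendant '0 0 0 0 0 0 0.3;0 0 0 0 0 -5 0.3;0 0 0 0 0 -20 0.3;0 0 0 0 0 -40 0.3;0 0 0 0 0 -50 0.3;0 0 0 0 0 -50 0.3'; python3 -c "
from h import *
plan(630,-70,118,-4)"
```

```text
clock: 8.75
position: [0.4342, -0.0626, 0.0692]
tcp_rot: [1.801, 2.572, 0.002]
contact_force: [0.2, 1.3, 5.8]
finger_gap: 0.467
gripper_force: 40.9
clock: 9.35
position: [0.4342, -0.0627, 0.1194]
tcp_rot: [1.801, 2.572, 0.001]
contact_force: [1.0, 0.7, -1.5]
finger_gap: 0.463
gripper_force: 40.7
turn [0.01 0.   3.  ] shift [-73.8 181.4   1.9] pos [434.2 -62.7 119.4] F [ 1.   0.7 -1.5] gap 0.463 grip 40.7 t 9.3 q [-0.14  0.   -0.48  1.09 -0.    1.08]
```

```bash
python3 -m pendant '0 0 0.3 -6 15 0 0.3;0 0 0.7 -16 40 0 0.3;0 0 1.1 -28 68 0 0.3;0 0 1.6 -39 96 0 0.3;0 0 2.1 -51 124 0 0.3;0 0 2.5 -60 148 0 0.3;0 0 2.8 -67 165 0 0.3;0 0 3 -72 176 0 0.3;0 0 3 -73.8 181.4 0 0.3;0 0 3 -73.8 181.4 0 0.3;0 0 3 -73.8 181.4 0 0.3'; python3 -c "
from h import *
plan(630,-70.5,86,-4)"
```

```text
clock: 10.45
position: [0.6284, -0.0698, 0.1176]
tcp_rot: [-2.296, -2.142, 0.002]
contact_force: [-0.8, -0.7, -1.4]
finger_gap: 0.463
gripper_force: 40.9
turn [-0.01 -0.    0.  ] shift [-0.6  1.7 31.6] pos [628.4 -69.8 117.6] F [-0.8 -0.7 -1.4] gap 0.463 grip 40.9 t 10.4 q [-0.11  0.36 -0.05  1.17 -0.    1.53]
```

```bash
python3 -m pendant '0 0 0 -0.6 1 8 0.3;0 0 0 -0.6 1 18 0.3;0 0 0 -0.6 1 24 0.3;0 0 0 -0.6 1 28 0.3;0 0 0 -0.6 1 30 0.3;0 0 0 -0.6 1 31 0.3;0 0 0 -0.6 1 32 0.3;0 0 0 -0.6 1 32 0.3'; python3 -c "
from h import *
plan(630,-70.5,85.2,-4)"
```

```text
clock: 11.25
position: [0.6303, -0.0705, 0.0864]
tcp_rot: [2.297, 2.142, 0.0]
contact_force: [-0.5, -0.4, -2.6]
finger_gap: 0.464
gripper_force: 40.9
turn [0. 0. 0.] shift [-0.  -0.3  1.2] pos [630.3 -70.5  86.4] F [-0.5 -0.4 -2.6] gap 0.464 grip 40.9 t 11.2 q [-0.11  0.38 -0.09  1.1  -0.    1.53]
```

```bash
python3 -m pendant '0 0 0 0 0 1 0.3;0 0 0 0 0 1.5 0.3;0 0 0 0 0 1.5 0.3'; python3 -m pendant '0 0 0 0 0 0 0.6;0 0 0 0 0 0 0.8;0 0 0 0 0 0 1;0 0 0 0 0 0 1;0 0 0 0 0 0 1;0 0 0 0 0 -10 1;0 0 0 0 0 -30 1;0 0 0 0 0 -60 1;0 0 0 0 0 -80 1;0 0 0 0 0 -80 1;0 0 0 0 0 -80 1'; python3 -c "
from h import *
d,P=shot('side');cv2.imwrite('pics/s2.png',d['frame'][:,:,::-1])
for c in((.636,.0095,.055),(.63,-.07,.106),(.641,.087,.106)):print(rect(top(P,c,.035,c[2]-.006,c[2]+.008)))
plan(611.5,-319.6,100,-11.4)"
```

```text
clock: 11.55
position: [0.6304, -0.0705, 0.0853]
tcp_rot: [2.297, 2.142, 0.001]
contact_force: [-0.6, 0.5, 0.4]
finger_gap: 0.469
gripper_force: 41.0
clock: 12.65
position: [0.6305, -0.0705, 0.1653]
tcp_rot: [2.297, 2.142, 0.001]
contact_force: [0.2, 0.1, -0.7]
finger_gap: 0.997
gripper_force: 0.0
([634.7, 13.5, 58.8, 49.7, 11.7], 165, 0.0553)
([630.6, -70.4, 42.1, 40.1, 88.7], 372, 0.1061)
([0.0, 0.0, 0.0, 0.0, 0.0], 0, nan)
turn [-0.   -0.    0.93] shift [-249.8   -1.    64.3] pos [629.9 -70.5 164.3] F [ 0.3  0.1 -1. ] gap 1.005 grip 0.0 t 12.7 q [-0.11  0.35  0.04  1.26  0.    1.53]
  return _methods._mean(a, axis=axis, dtype=dtype,
  ret = ret.dtype.type(ret / rcount)
```

View pics/s2.png

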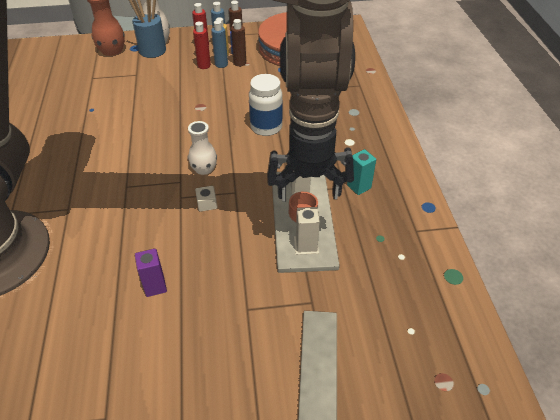

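The tall post stands on the mark at (308,230), at (630.6,-70.4) with its top at 0.106. Now the bridge at (318,370).

```bash
python3 -m pendant '0 0 0.1 -30 0 0 1;0 0 0.3 -70 0 0 1;0 0 0.5 -110 0 5 1;0 0 0.7 -150 0 15 1;0 0 0.8 -190 -1 30 1;0 0 0.9 -225 -1 45 1;0 0 0.93 -243 -1 58 1;0 0 0.93 -249.8 -1 64 1;0 0 0.93 -249.8 -1 64 1;0 0 0.93 -249.8 -1 64 1'; python3 - <<'E'
from h import *
from rig import sensors,snapshot
s=sensors.read_state();d=snapshot("wrist")
M=d["mount"];p=cloud(d);z=d["depth"]
w=(p@M[:3,:3].T+M[:3,3])@R.from_rotvec(s["tcp_rot"]).as_matrix().T+s["position"];w[z==0]=np.nan
print(rect(top(w,(.6115,-.3196),.12,.009,.02)))
plan(611.5,-319.6,28,-11.4)
E
```

```text
clock: 13.7
position: [0.6121, -0.3183, 0.1009]
tcp_rot: [-2.43, -1.99, -0.001]
contact_force: [0.4, 0.4, 0.4]
finger_gap: 1.0
gripper_force: 0.0
([611.5, -320.9, 198.9, 60.4, 78.7], 26402, 0.014)
turn [ 0.01 -0.    0.01] shift [-1.5 -0.7 73.5] pos [ 612.4 -318.3  101.5] F [-1.1  1.1 -0. ] gap 1.0 grip 0.0 t 13.8 q [-0.48  0.47  0.09  1.18  0.    1.29]
```

```bash
python3 -m pendant '0 0 0 -2 -0.7 15 0.82;0 0 0 -2 -0.7 35 0.82;0 0 0 -2 -0.7 50 0.82;0 0 0 -2 -0.7 60 0.82;0 0 0 -2 -0.7 67 0.82;0 0 0 -2 -0.7 72 0.82;0 0 0 -2 -0.7 74 0.82;0 0 0 -2 -0.7 74 0.82;0 0 0 -2 -0.7 74 0.82'; python3 - <<'E'
from h import *
from rig import snapshot
d=snapshot("side");cv2.imwrite("pics/s3.png",cv2.resize(d["frame"][270:420,230:430,::-1],None,fx=4,fy=4))
plan(611.5,-320.3,26,-11.4)
E
```

```text
clock: 14.65
position: [0.611, -0.3217, 0.0274]
tcp_rot: [2.431, 1.988, 0.001]
contact_force: [-0.5, 1.0, 0.3]
finger_gap: 0.82
gripper_force: 0.0
turn [ 0.01  0.   -0.01] shift [1.5 0.2 1.4] pos [ 611.  -321.7   27.4] F [-0.9 -0.5 -0.5] gap 0.816 grip 0.0 t 14.7 q [-0.48  0.51 -0.02  1.04  0.    1.29]
```

View pics/s3.png

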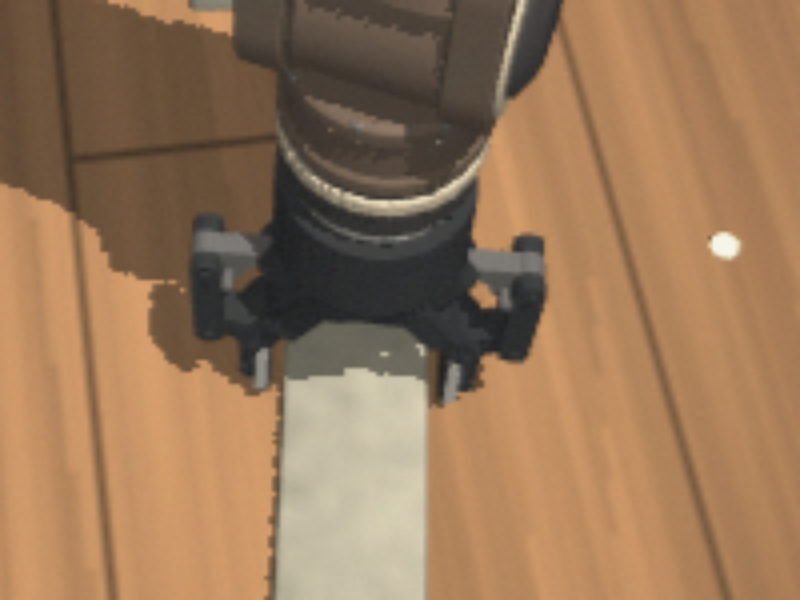

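The fingers straddle the bridge with a gap on each side. I'll lower slightly and watch the force.

```bash
python3 -m pendant '0 0 0 1 0 1.5 0.82;0 0 0 1 0 3 0.82;0 0 0 1 0 3 0.82;0 0 0 1 0 3 0.82' 60
```

```text
clock: 15.1
position: [0.6108, -0.3204, 0.0237]
tcp_rot: [-2.432, -1.989, 0.0]
contact_force: [-0.1, -0.5, 0.0]
finger_gap: 0.816
gripper_force: 0.0
```

```bash
python3 -m pendant '0 0 0 0 0 0 0.7;0 0 0 0 0 0 0.6;0 0 0 0 0 0 0.5;0 0 0 0 0 0 0.5;0 0 0 0 0 0 0.5'; python3 -m pendant '0 0 0 0 0 -3 0.5;0 0 0 0 0 -10 0.5;0 0 0 0 0 -20 0.5;0 0 0 0 0 -30 0.5;0 0 0 0 0 -30 0.5;0 0 0 0 0 -30 0.5'; python3 -c "
from h import *
d,P=shot('side');cv2.imwrite('pics/s4.png',d['frame'][150:,150:500,::-1]);q=top(P,(.61,-.32),.16,.02,.06);q=q[q[:,1]<-.37];
A=np.c_[q[:,:2],np.ones(len(q))];print(len(q),np.linalg.lstsq(A,q[:,2],rcond=None)[0],np.median(q[:,2]))
plan(611,-320,240,-11.4)"
```

```text
clock: 15.6
position: [0.6112, -0.3207, 0.0245]
tcp_rot: [2.431, 1.988, 0.001]
contact_force: [0.4, 0.6, 5.5]
finger_gap: 0.681
gripper_force: 66.1
clock: 16.2
position: [0.6112, -0.3206, 0.0544]
tcp_rot: [2.431, 1.988, 0.001]
contact_force: [0.8, 0.9, -2.4]
finger_gap: 0.68
gripper_force: 65.3
1332 [0.00948695 0.05176264 0.05842033] 0.04389556080416346
turn [ 0.  0. -0.] shift [ 5.000e-01  1.000e-01 -1.861e+02] pos [ 610.9 -320.5   53.9] F [ 0.3  0.4 -3.4] gap 0.685 grip 65.3 t 16.2 q [-0.48  0.5   0.01  1.09  0.    1.29]
```

View pics/s4.png

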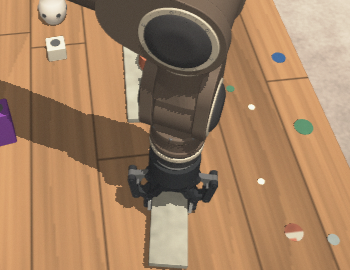

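The bridge is held level and centred. Lifting it and carrying it over.

```bash
python3 -m pendant '0 0 0 0 0 -8 0.5;0 0 0 0 0 -25 0.5;0 0 0 0 0 -45 0.5;0 0 0 0 0 -65 0.5;0 0 0 0 0 -85 0.5;0 0 0 0 0 -100 0.5;0 0 0 0 0 -107 0.5;0 0 0 0 0 -110 0.5;0 0 0 0 0 -110 0.5;0 0 0 0 0 -110 0.5' ; python3 -c "
from h import *
plan(635.5,9.5,163,-4.2)"
```

```text
clock: 17.25
position: [0.6105, -0.3203, 0.1627]
tcp_rot: [-2.431, -1.988, 0.001]
contact_force: [0.2, 0.4, -3.0]
finger_gap: 0.677
gripper_force: 65.3
turn [-0.01 -0.   -0.9 ] shift [ 3.282e+02 -4.090e+01 -1.000e-01] pos [ 610.5 -320.3  162.7] F [ 0.2  0.4 -3. ] gap 0.677 grip 65.3 t 17.2 q [-0.48  0.46  0.19  1.31 -0.    1.29]
```

```bash
python3 -m pendant '0 0 0 10 -1 0 0.5;0 0 -0.1 30 -4 0 0.5;0 0 -0.2 60 -8 0 0.5;0 0 -0.3 95 -12 0 0.5;0 0 -0.4 130 -16 0 0.5;0 0 -0.5 165 -20 0 0.5;0 0 -0.6 200 -25 0 0.5;0 0 -0.7 235 -29 0 0.5;0 0 -0.8 267 -33 0 0.5;0 0 -0.85 293 -36.5 0 0.5;0 0 -0.9 312 -39 0 0.5;0 0 -0.9 322 -40 0 0.5'; python3 -m pendant '0 0 0 4 0 0 0.5;0 0 0 6 0 0 0.5;0 0 0 6 0 0 0.5;0 0 0 6 0 0 0.5'; python3 -c "
from h import *
d,P=shot('side');cv2.imwrite('pics/s5.png',cv2.resize(d['frame'][90:320,180:420,::-1],None,fx=2.5,fy=2.5))
d,P=shot('top');q=top(P,(.635,.01),.15,.13,.17)
cv2.imwrite('pics/t5.png',cv2.resize(d['frame'][90:240,150:400,::-1],None,fx=2,fy=2))
plan(635.5,9.5,131,-4.2)"
```

```text
clock: 18.45
position: [0.6348, 0.0063, 0.1637]
tcp_rot: [-2.298, -2.141, -0.0]
contact_force: [-0.0, 0.3, -2.3]
finger_gap: 0.682
gripper_force: 65.3
clock: 18.85
position: [0.6359, 0.0082, 0.1638]
tcp_rot: [2.303, 2.136, -0.0]
contact_force: [-0.2, -0.7, -3.6]
finger_gap: 0.682
gripper_force: 65.3
turn [-0.    0.   -0.01] shift [ 1.2 -0.5 32.8] pos [636.    8.2 163.8] F [-0.3 -0.5 -3.6] gap 0.68 grip 65.3 t 18.9 q [ 0.01  0.35  0.04  1.26 -0.    1.66]
```

View pics/s5.png

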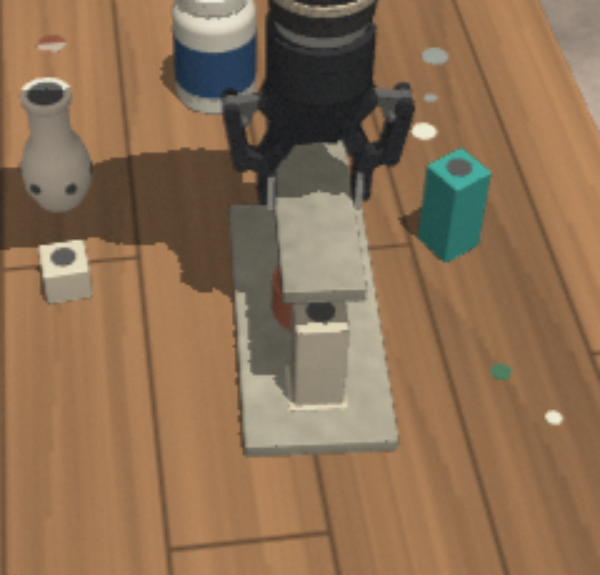

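The bridge is above both posts, near end over the tall post at crop (320,310). Lowering it gently.

```bash
python3 -m pendant '0 0 0 1.2 0 8 0.5;0 0 0 1.2 0 18 0.5;0 0 0 1.2 0 24 0.5;0 0 0 1.2 0 28 0.5;0 0 0 1.2 0 30 0.5;0 0 0 1.2 0 31 0.5;0 0 0 1.2 0 31 0.5;0 0 0 1.2 0 31 0.5'; python3 -c "
from h import *
plan(635.5,9.5,130.4,-4.2)"
```

```text
clock: 19.75
position: [0.6362, 0.0103, 0.1331]
tcp_rot: [2.302, 2.138, 0.001]
contact_force: [0.9, -0.1, -3.2]
finger_gap: 0.683
gripper_force: 65.3
turn [ 0. -0. -0.] shift [-0.8 -0.7  2.7] pos [636.2  10.3 133.1] F [ 0.9 -0.1 -3.2] gap 0.683 grip 65.3 t 19.8 q [ 0.02  0.36 -0.01  1.2  -0.    1.66]
```

```bash
python3 -m pendant '0 0 0 0 0 1 0.5;0 0 0 0 0 2 0.5;0 0 0 0 0 2.7 0.5;0 0 0 0 0 2.7 0.5'; python3 -c "
from h import *
plan(635.5,9.5,130,-4.2)"
```

```text
clock: 20.15
position: [0.6361, 0.0102, 0.1305]
tcp_rot: [2.302, 2.138, 0.001]
contact_force: [-0.7, 0.1, -0.0]
finger_gap: 0.683
gripper_force: 65.5
turn [ 0.   -0.   -0.01] shift [-0.8 -0.6  0.5] pos [636.1  10.2 130.5] F [-0.7  0.1 -0. ] gap 0.683 grip 65.5 t 20.1 q [ 0.02  0.36 -0.02  1.19 -0.    1.66]
```

Seated, since the weight has come off the wrist. Releasing and lifting clear.

```bash
python3 -m pendant '0 0 0 0 0 0 0.72;0 0 0 0 0 0 0.8;0 0 0 0 0 0 0.9;0 0 0 0 0 0 1;0 0 0 0 0 0 1;0 0 0 0 0 -10 1;0 0 0 0 0 -30 1;0 0 0 0 0 -60 1;0 0 0 0 0 -90 1;0 0 0 0 0 -90 1;0 0 0 0 0 -90 1'; python3 -c "
from h import *
d,P=shot('side')
cv2.imwrite('pics/s6.png',d['frame'][:,:,::-1]);q=top(P,(.636,.01),.12,.113,.13);print(rect(q));
A=np.c_[q[:,:2],np.ones(len(q))];print(np.linalg.lstsq(A,q[:,2],rcond=None)[0])
print('vase',rect(top(P,(.434,.194),.05,.11,.13)))
plan(434,195.6,220,-4.2)"
```

```text
clock: 21.25
position: [0.6366, 0.0103, 0.2215]
tcp_rot: [2.301, 2.137, 0.003]
contact_force: [-0.2, 0.8, -1.6]
finger_gap: 0.996
gripper_force: 0.0
([636.2, 8.8, 205.0, 60.1, 85.8], 2308, 0.1205)
[0.00290501 0.00357952 0.11851193]
vase ([433.8, 194.9, 43.3, 45.1, 11.9], 264, 0.1204)
turn [ 0. -0. -0.] shift [ 1.699e+02 -2.152e+02  2.000e-01] pos [636.1  10.2 220.2] F [-0.4 -0.6  0. ] gap 0.998 grip 0.0 t 21.3 q [0.02 0.34 0.15 1.38 0.   1.66]
```

View pics/s6.png

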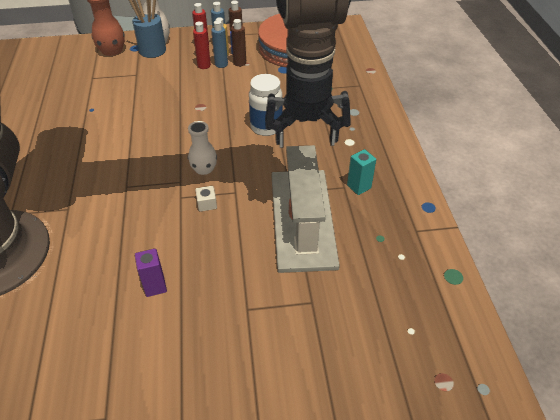

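The bridge lies level and centred at (307,190), and the vase is at (202,150). Going to the vase.

```bash
python3 -m pendant '0 0 0 15 -19 0 1;0 0 0 40 -50 0 1;0 0 0 66 -84 0 1;0 0 0 92 -117 0 1;0 0 0 118 -150 0 1;0 0 0 142 -180 0 1;0 0 0 160 -202 0 1;0 0 0 169.9 -215.2 0 1;0 0 0 169.9 -215.2 0 1;0 0 0 169.9 -215.2 0 1'; python3 - <<'E'
from h import *
from rig import sensors,snapshot
s=sensors.read_state();d=snapshot("wrist")
M=d["mount"];p=cloud(d);z=d["depth"]
w=(p@M[:3,:3].T+M[:3,3])@R.from_rotvec(s["tcp_rot"]).as_matrix().T+s["position"];w[z==0]=np.nan
print(rect(top(w,(.4345,.1955),.035,.115,.125)))
plan(434,195.6,94,-4.2)
E
```

```text
clock: 22.3
position: [0.4337, 0.1955, 0.2194]
tcp_rot: [-2.301, -2.139, 0.002]
contact_force: [-0.1, -0.1, 0.2]
finger_gap: 1.002
gripper_force: 0.0
([433.4, 196.2, 43.6, 43.4, 39.2], 3055, 0.1202)
turn [-0.    0.   -0.01] shift [ 4.000e-01 -1.000e-01  1.255e+02] pos [434.1 195.2 219.5] F [ 0.5 -0.2  0.7] gap 1.003 grip 0.0 t 22.4 q [ 0.42  0.04 -0.22  1.32 -0.    2.07]
```

```bash
python3 -m pendant '0 0 0 0.7 -0.3 20 1;0 0 0 0.7 -0.3 50 1;0 0 0 0.7 -0.3 80 1;0 0 0 0.7 -0.3 105 1;0 0 0 0.7 -0.3 118 1;0 0 0 0.7 -0.3 125 1;0 0 0 0.7 -0.3 125 0.8;0 0 0 0.7 -0.3 125 0.6;0 0 0 0.7 -0.3 125 0.4;0 0 0 0.7 -0.3 125 0.3;0 0 0 0.7 -0.3 125 0.25;0 0 0 0.7 -0.3 125 0.25' 40; python3 -m pendant '0 0 0 0 0 0 0.25;0 0 0 0 0 0 0.25;0 0 0 0 0 -5 0.25;0 0 0 0 0 -20 0.25;0 0 0 0 0 -35 0.25;0 0 0 0 0 -35 0.25;0 0 0 0 0 -35 0.25'; python3 -c "
from h import *
d,P=shot('side')
cv2.imwrite('pics/s7.png',cv2.resize(d['frame'][70:220,110:310,::-1],None,fx=3,fy=3))
plan(636,10,235,-4.2)"
```

```text
clock: 23.55
position: [0.4345, 0.1967, 0.0963]
tcp_rot: [2.301, 2.137, 0.004]
contact_force: [-0.7, 0.1, 6.0]
finger_gap: 0.464
gripper_force: 39.7
clock: 24.25
position: [0.4337, 0.1963, 0.1299]
tcp_rot: [2.302, 2.138, 0.0]
contact_force: [0.2, -1.1, -2.3]
finger_gap: 0.458
gripper_force: 40.5
turn [-0.01  0.   -0.  ] shift [-170.7  215.7 -105.7] pos [433.4 196.2 129.4] F [-0.1 -0.1 -2. ] gap 0.461 grip 40.5 t 24.3 q [ 0.43  0.07 -0.39  1.12  0.    2.07]
```

View pics/s7.png

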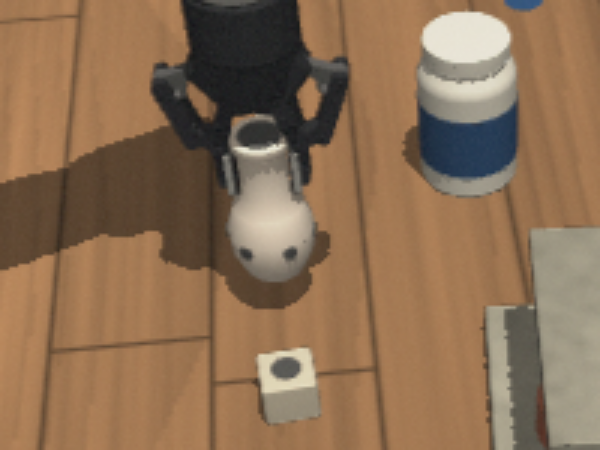

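The vase is lifted upright at crop (270,200), but the 0.46 gap suggests the pads touch a flare. I'll check the pose in hand before carrying it.

```bash
python3 -c "
from h import *
d,P=shot('side');f=d['frame'].astype(int)
q=top(P,(.434,.195),.03,.146,.16);print('lip',rect(q))
b=top(P,(.434,.185),.05,.04,.085);A=np.c_[2*b,np.ones(len(b))]
# belly points: horizontal-slice circle centres
for z in(.055,.065,.075,.085,.115,.12,.125):
    s=top(P,(.434,.195),.04,z-.004,z+.004)
    if len(s)>8:
        A=np.c_[2*s[:,:2],np.ones(len(s))];x=np.linalg.lstsq(A,(s[:,:2]**2).sum(1),rcond=None)[0];print(z,len(s),(x[:2]*1e3).round(1),round(1e3*np.sqrt(x[2]+x[0]**2+x[1]**2),1))
"
```

```text
lip ([436.9, 192.5, 45.8, 51.8, 61.1], 273, 0.1537)
0.055 53 [432.7 195.4] 30.3
0.065 82 [432.5 194.4] 31.0
0.075 107 [432.9 193.9] 30.2
0.085 107 [433.3 194.3] 27.3
0.115 78 [434.7 211.2] 33.6
0.12 90 [435.1 211. ] 33.5
0.125 94 [435.  204.9] 28.4
```

The vase is upright: belly and lip are coaxial, and the lip top is at 0.154. Lifting and carrying it slowly.

```bash
python3 -m pendant '0 0 0 0 0 -8 0.25;0 0 0 0 0 -24 0.25;0 0 0 0 0 -44 0.25;0 0 0 0 0 -64 0.25;0 0 0 0 0 -84 0.25;0 0 0 0 0 -100 0.25;0 0 0 0 0 -110 0.25;0 0 0 0 0 -114 0.25;0 0 0 0 0 -114 0.25' 50; python3 -m pendant '0 0 0 -5 6 0 0.25;0 0 0 -15 19 0 0.25;0 0 0 -30 38 0 0.25;0 0 0 -48 61 0 0.25;0 0 0 -66 84 0 0.25;0 0 0 -84 107 0 0.25;0 0 0 -102 129 0 0.25;0 0 0 -120 152 0 0.25;0 0 0 -136 172 0 0.25;0 0 0 -150 190 0 0.25;0 0 0 -161 204 0 0.25;0 0 0 -168 212 0 0.25'; python3 -m pendant '0 0 0 -2 2.5 0 0.25;0 0 0 -2.7 3.5 0 0.25;0 0 0 -2.7 3.5 0 0.25;0 0 0 -2.7 3.5 0 0.25';python3 -c "
from h import *
d,P=shot('side')
cv2.imwrite('pics/s8.png',cv2.resize(d['frame'][60:280,200:420,::-1],None,fx=2.5,fy=2.5))
plan(636,10,217,-4.2)"
```

```text
clock: 25.25
position: [0.4338, 0.1963, 0.2441]
tcp_rot: [2.302, 2.138, 0.0]
contact_force: [0.5, 0.7, -2.0]
finger_gap: 0.456
gripper_force: 50.4
clock: 26.45
position: [0.6335, 0.0115, 0.2424]
tcp_rot: [-2.302, -2.135, 0.003]
contact_force: [-0.3, -0.1, -2.1]
finger_gap: 0.46
gripper_force: 50.5
clock: 26.85
position: [0.6356, 0.0107, 0.2444]
tcp_rot: [-2.301, -2.139, -0.0]
contact_force: [0.2, 1.2, -1.7]
finger_gap: 0.458
gripper_force: 50.6
turn [ 0. -0.  0.] shift [-0.7  0.4 27.4] pos [635.7  10.7 244.4] F [-0.2 -0.4 -2.1] gap 0.461 grip 50.6 t 26.9 q [0.02 0.34 0.21 1.44 0.   1.66]
```

View pics/s8.png

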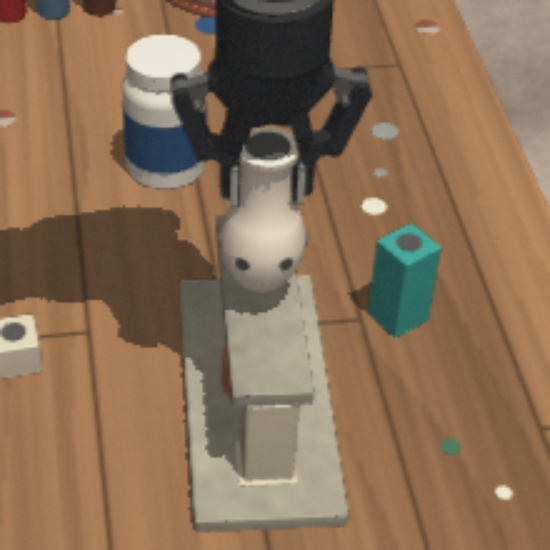

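The vase hangs upright at crop (265,210), over the middle of the bridge. Lowering.

```bash
python3 -m pendant '0 0 0 -0.7 0.4 6 0.25;0 0 0 -0.7 0.4 14 0.25;0 0 0 -0.7 0.4 20 0.25;0 0 0 -0.7 0.4 24 0.25;0 0 0 -0.7 0.4 26 0.25;0 0 0 -0.7 0.4 26 0.25;0 0 0 -0.7 0.4 26 0.25'; python3 -m pendant '0 0 0 0 0 1 0.25;0 0 0 0 0 1.5 0.25;0 0 0 0 0 1.5 0.25;0 0 0 0 0 1.5 0.25'
```

```text
clock: 27.6
position: [0.6365, 0.0094, 0.2182]
tcp_rot: [2.302, 2.138, 0.0]
contact_force: [-0.1, -0.5, -1.3]
finger_gap: 0.459
gripper_force: 50.5
clock: 28.0
position: [0.6364, 0.0094, 0.2166]
tcp_rot: [2.302, 2.138, 0.0]
contact_force: [0.3, 0.2, -1.7]
finger_gap: 0.456
gripper_force: 50.5
```

```bash
python3 -m pendant '0 0 0 0 0 0.7 0.25;0 0 0 0 0 1.2 0.25;0 0 0 0 0 1.2 0.25;0 0 0 0 0 1.2 0.25'
```

```text
clock: 28.4
position: [0.6367, 0.0094, 0.2164]
tcp_rot: [2.301, 2.137, 0.002]
contact_force: [-0.8, -0.6, 5.5]
finger_gap: 0.454
gripper_force: 50.5
```

Contact (+5.5 N). Releasing and rising.

```bash
python3 -m pendant '0 0 0 0 0 -0.5 0.25;0 0 0 0 0 -0.5 0.5;0 0 0 0 0 -0.5 0.6;0 0 0 0 0 -0.5 0.75;0 0 0 0 0 -0.5 0.9;0 0 0 0 0 -0.5 1;0 0 0 0 0 -0.5 1;0 0 0 0 0 -20 1;0 0 0 0 0 -50 1;0 0 0 0 0 -80 1;0 0 0 0 0 -95 1;0 0 0 0 0 -95 1'; python3 -m pendant '0 0 0 0 -30 0 1;0 0 0 0 -80 0 1;0 0 0 0 -130 0 1;0 0 0 0 -180 0 1;0 0 0 0 -220 0 1;0 0 0 0 -250 0 1;0 0 0 0 -260 0 1;0 0 0 0 -260 0 1;0 0 0 0 -260 0 1'; python3 -c "
from h import *
for n in('side','top'):
    d,P=shot(n);cv2.imwrite(f'pics/{n}9.png',d['frame'][:,:,::-1])
    def g(l,*a):
        q=top(P,*a);print(n,l,rect(q) if len(q)>5 else None)
    g('vase',(.636,.009),.035,.233,.25);g('bridge',(.636,.009),.13,.113,.128)
    g('short',(.4365,.081),.045,.028,.045);g('jar',(.5935,.328),.06,.12,.14)
"
```

```text
clock: 29.6
position: [0.6372, 0.0094, 0.3131]
tcp_rot: [2.3, 2.136, 0.005]
contact_force: [-0.3, 0.6, 0.5]
finger_gap: 0.999
gripper_force: 0.0
clock: 30.5
position: [0.378, 0.0286, 0.3099]
tcp_rot: [2.302, 2.138, 0.0]
contact_force: [-0.0, -0.4, 0.7]
finger_gap: 0.998
gripper_force: 0.0
side vase ([635.6, 8.6, 43.7, 47.0, 35.0], 379, 0.2405)
side bridge ([636.1, 8.3, 203.2, 60.1, 85.9], 1293, 0.1204)
side short ([436.9, 79.5, 40.1, 43.7, 7.5], 295, 0.0362)
side jar ([593.3, 327.2, 68.3, 70.4, 45.3], 510, 0.1302)
top vase ([635.4, 10.0, 42.9, 43.2, 10.4], 707, 0.2411)
top bridge ([636.3, 11.3, 199.8, 61.4, 86.0], 3022, 0.1209)
top short ([436.6, 82.0, 39.9, 40.1, 5.5], 483, 0.0372)
top jar ([593.6, 329.9, 69.2, 68.1, 42.7], 1431, 0.1312)
```

View pics/side9.png

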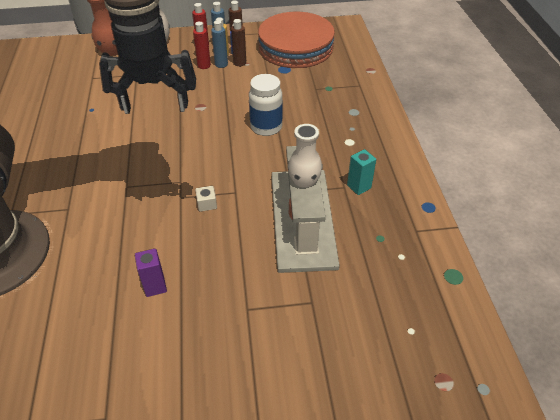

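The vase stands upright at (306,160) in the middle of the level bridge. The jar and short post haven't moved, and the arm is clear. Handing in.

```bash
python3 -c "
from rig import bot
print(bot.close_job())"
```

```text
the job is handed in; nothing more can be done
None
```

The tier is built and handed in at about 31 s: post on the mark, dish midway, bridge level across both posts and vase upright in its middle, all within about 2 mm of target by camera; no verdict was returned on hand-in.

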